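# Put away the chromatography parts after a run

### The job

Clear up after the run: lay the two steel columns flat in the long narrow tray, the long one in its longer compartment and the short one in the shorter; stand the slim amber bottle and the squat amber jar upright, side by side on the floor of the square tray; and stand the metal filter, nipple up, in the round dish. Set each one down rather than dropping it, let go of everything, and leave the glass beaker standing where it is.

Things in the scene. Friction and masses are not known exactly. Their poses are not given: they have to be found in the camera images.
- long_column_mid (a point): The long chromatography column: a plain steel tube of 20 mm diameter with a hexagonal end fitting at each end (24 mm across flats, 18 mm long), 110 mm long in all, lying on a flat of its fittings on the bench. This point is its centre, 12 mm above what it lies on; x runs along the tube. The bare tube between the fittings is 74 mm long. Mass about 0.25 kg.
- short_column_mid (a point): The short chromatography column: like the long one (tube 20 mm in diameter, hexagonal fittings 24 mm across flats and 18 mm long) but only 70 mm long in all, with 34 mm of bare tube between the fittings. This point is its centre, 12 mm above what it lies on; x runs along the tube. Mass about 0.17 kg.
- tall_bottle_mid (a point): The slim amber glass bottle, 34 mm in diameter and 76 mm tall with its white cap, standing upright. This point is half-way up on its axis, 38 mm above what it stands on; z points to its cap. Mass about 0.09 kg.
- squat_jar_mid (a point): The squat amber glass jar, 44 mm in diameter and 54 mm tall with its white cap, standing upright. This point is half-way up on its axis, 27 mm above what it stands on; z points to its cap. Mass about 0.10 kg.
- filter_mid (a point): The solvent filter: a bare metal drum 40 mm in diameter and 30 mm high, standing on its flat base, with a thin hose nipple (10 to 13 mm wide, 14 mm high) in the middle of its top. This point is the centre of the drum, 15 mm above what it stands on; z points up to the nipple. Mass about 0.12 kg.
- column_tray: The column tray: a long narrow white plastic tray, 248 mm along its y axis, 88 mm along x, 12 mm high, walls 4 mm thick, floor 4 mm thick, fixed to the bench. A crosswise wall divides it into a longer compartment (138 mm long inside, its middle at y = -51 mm in the tray's frame) and a shorter one (98 mm long inside, its middle at y = +71 mm); both are 80 mm wide inside. Origin: the centre of the underside, on the bench; z up.
- bottle_tray: The bottle tray: a square white plastic tray without divisions, 128 by 128 mm outside and 120 by 120 mm inside, 14 mm high, floor and walls 4 mm thick, fixed to the bench. Origin: the centre of the underside, on the bench; x and y along its sides, z up.
- dish: The round white dish: 104 mm outside and 96 mm inside diameter, 14 mm high, wall and floor 4 mm thick, fixed to the bench. Origin: the centre of the underside, on the bench; z up.
- beaker_mid (a point): A bystander: an empty glass beaker about 50 mm in diameter at the rim and 65 mm tall, standing loose among the things to sort. This point is half-way up on its axis, 32 mm above the bench; z up.
There are look-alikes about, which are no part of the job. What is shaped like the part that bears beaker_mid but turquoise is not meant. Leave any black look-alike of the part that bears long_column_mid alone.

How it is judged:
By the outcome, as a careful person would: the job done as asked, in the order asked, and still so for the second after the job is handed in, with the robot touching nothing.
It also fails if it takes over 128 s, if anything falls off the work surface, if the arm or the gripper's body presses on something with over 40 N, if the wrist force passes 120 N, or if a joint passes its speed limit or range.

### The arm

A 7-joint arm with a two-finger parallel gripper is mounted at the origin on the work surface. World frame = base frame: x ahead of the robot, y to its left, z up, the work surface at z = 0. Lengths are in m, angles in rad, forces in N, time in s.
With the tool pointing down it reaches from about 0.35 to 0.9 m from the base axis. Payload 8.1 kg.
Tool frame: the origin (TCP) lies midway between the tips of the shut fingers; the grasp point (between the pads) lies behind it (arm.tcp_to_grasp is the z of the grasp point in the tool frame, in m); z points along the fingers, y is the line along which they close (so a half turn about z gives the same grasp; the last joint's range is limited). The gripper opens to 92 mm and grips with 3 to 60 N. Pads are 19 mm wide; open, the fingers measure 130 mm over their backs; the gripper's body (75 mm by 190 mm) begins 47 mm behind the grasp point.
Start: joints at [1.065, 0.434, 0.025, 1.573, -0.012, 1.134, -0.075], TCP at [0.245, -0.575, 0.227] pointing down, gripper open.
Joint ranges: [-2.62, 2.62], [-0.44, 2.09], [-1.27, 1.32], [0.08, 2.57], [-1.32, 4.46], [0.12, 2], [-2.74, 2.74]. Speed limits (rad/s): [2.22, 2.22, 3.01, 3.01, 3.14, 3.14, 3.14].

### API

Orientations are given as a rotation vector (axis times angle).
In Python, from cell import readout, vision, arm gives the robot as it stands.
- The arm moves only by the tool carry_out, never from a script. Its argument "increments" is one flat list of numbers, 6 for each row, row after row: the shift along the world's x, y, z in mm, then the turn, a rotation vector about the world's x, y, z in rad. In form: [tx, ty, tz, wx, wy, wz, tx, ty, tz, wx, wy, wz, ...]. A call has 1 to 20 rows; each row shifts and turns the commanded pose from where the row before left it; what a row does not reach is not made up. A row lasts 1/8 s, in which the tool goes at most 62.5 mm and 10.7 degrees, less where a joint would pass 70% of its speed; a pose out of reach is approached as far as the arm can. A call with a gripper value outside its range is refused whole. "grip" is the closure, from 0 (fully open) to 1 (shut), set as the call begins (left out, the last holds). The fingers move at their own pace and stop on an object; "newtons" is the grip in N (left out, the last holds). Time passes only in rows, so rows that do not move let the fingers close. It gives the time, the measured TCP pose, the force, the opening and the grip force at its end, in the units of the state.
- readout.observe(): the state, without advancing time (a new reading comes with each control period).
- vision.get_image(name): name is "scene" or "top" or "wrist"; returns the picture (480x640x3 uint8, red, green, blue); there is no depth.
- vision.calibration(name): a dict with "fov_y" (degrees; the focal length in pixels is half the picture's height over the tangent of half this angle, whatever the lens; pixels are square), "cx", "cy" (the principal point, pixels), "k1" (the pictures are not rectified: a ray, as slopes to the right and down, at radius r is drawn at 1 + k1 r^2 times it, then the intrinsics apply), "pose" (4x4, takes a point from camera to world coordinates). Camera axes: x right, y up, looking along -z (the intrinsics and any distortion apply to the point x, -y, -z); pixel columns grow to the right and rows downward; lengths in m; the calibration is good to about 2 mm. A picture is of the moment at which its call begins: read the wrist's pose just before it. calibration takes no time and is no camera call; for the wrist camera it gives the pose at the moment of the call.
- arm.sign_off(): hands the job in; it is judged then, once.
The state is a dict: "clock": time; "joints": joint angles; "dq": joint speeds; "joint_efforts": joint torques, N m; "position": TCP position; "ee_rot": TCP orientation; "force": force on the tool from outside, world axes, zero at the start; "ft_torque": the same for the moment, N m; "width": opening from 0.0 (shut) to 1.0 (fully open); "gripper_force": force on a finger pad.
Only numpy, scipy, OpenCV 4.12 (cv2) and the standard library are available. Lean on these libraries where they do the work, as an engineer would, in place of code of your own. Each camera call takes 0.05 s, during which the arm holds its last target. There are 200 camera calls.

## Working session

There is one attempt and no reset: what is moved stays moved. The work goes in short steps, Python scripts to look and compute and a tool call to move; the robot and the scene stay as the last step left them, time stands still between calls to the robot, and variables do not carry over. Pictures are saved under pics/ and viewed, at most 14 in all, crops included, and the job is handed in when it is done.

Besides the shell and the picture viewer there is one more tool, called in YAML: its name, and indented under it one key for each argument. carry_out: Moves the arm, as the interface text tells. Its arguments: {"type":"object","properties":{"increments":{"type":"array","items":{"type":"number"}},"grip":{"type":"number"},"newtons":{"type":"number"}},"required":["increments"]}

```bash
mkdir -p pics; ls
cat > h.py <<'E'
import numpy as np, cv2
from cell import readout, vision, arm
def cam(name):
    c=vision.calibration(name); return c
def pix2world(c,u,v,z):
    f=240/np.tan(np.radians(c["fov_y"])/2)
    K=np.array([[f,0,c["cx"]],[0,f,c["cy"]],[0,0,1.]])
    p=cv2.undistortPoints(np.array([[[u,v]]],float),K,np.array([c["k1"],0,0,0,0.]))[0,0]
    T=np.array(c["pose"]); d=T[:3,:3]@np.array([p[0],-p[1],-1]); o=T[:3,3]
    return o+d*(z-o[2])/d[2]
def world2pix(c,P):
    f=240/np.tan(np.radians(c["fov_y"])/2); T=np.array(c["pose"])
    q=T[:3,:3].T@(np.array(P)-T[:3,3]); a=np.array([q[0],-q[1]])/-q[2]
    a=a*(1+c["k1"]*(a@a)); return a*f+[c["cx"],c["cy"]]
def snap(name,fn):
    im=vision.get_image(name); cv2.imwrite("pics/"+fn,im[:,:,::-1]); return im
E
python3 - <<'E'
from h import *
s=readout.observe(); print(s, arm.tcp_to_grasp)
for n in("scene","top","wrist"):
    print(n,cam(n)); snap(n,n+"0.png")
E
```

```text
pics
{'clock': 0.0, 'joints': array([ 1.06537437,  0.43518862,  0.02499545,  1.57415096, -0.01161193,
        1.13401986, -0.07512453]), 'dq': array([ 7.38842703e-05, -1.25413764e-04, -1.43252003e-04,  1.31120532e-03,
       -5.95519162e-04, -1.47273203e-03,  4.67731540e-04]), 'joint_efforts': array([-1.06151205e-03, -6.67854524e+01,  9.84310247e-01, -3.14449811e+01,
       -6.06885902e-02,  4.30893211e-02,  1.37291195e-04]), 'position': array([ 0.2447309 , -0.57449673,  0.22594576]), 'ee_rot': array([-3.07660186e+00, -6.27985910e-01,  7.29487999e-04]), 'force': array([-0.11272329, -0.59801575, -0.27670855]), 'ft_torque': array([0.04522015, 0.01726156, 0.00635875]), 'gripper_force': 0.0, 'width': 1.0021137583976794} -0.0188
scene {'fov_y': 55.51946899005917, 'cx': 319.666746054291, 'cy': 240.19042282720946, 'k1': -0.10658721326604036, 'pose': array([[ 0.21988299, -0.55770642,  0.8003843 ,  1.11191746],
       [ 0.97537383,  0.14019007, -0.17027222, -0.12482588],
       [-0.01724402,  0.81811386,  0.57479766,  0.53397935],
       [ 0.        ,  0.        ,  0.        ,  1.        ]])}
top {'fov_y': 51.03401633774706, 'cx': 320.7665829775378, 'cy': 231.49463791836308, 'k1': -0.136411605257328, 'pose': array([[-0.02643917,  0.99441122, -0.10221198,  0.36215985],
       [-0.99960263, -0.02529949,  0.01243078,  0.0129905 ],
       [ 0.00977539,  0.10250002,  0.99468497,  0.93867257],
       [ 0.        ,  0.        ,  0.        ,  1.        ]])}
wrist {'fov_y': 67.42591146492452, 'cx': 316.0346250841682, 'cy': 237.53444164301655, 'k1': 0.001192286357343757, 'pose': array([[ 0.39297461,  0.88066988,  0.2645591 ,  0.3164044 ],
       [-0.9195486 ,  0.3767209 ,  0.11185589, -0.54563744],
       [-0.00115683, -0.28723147,  0.9578605 ,  0.3829105 ],
       [ 0.        ,  0.        ,  0.        ,  1.        ]])}
```

View pics/top0.png

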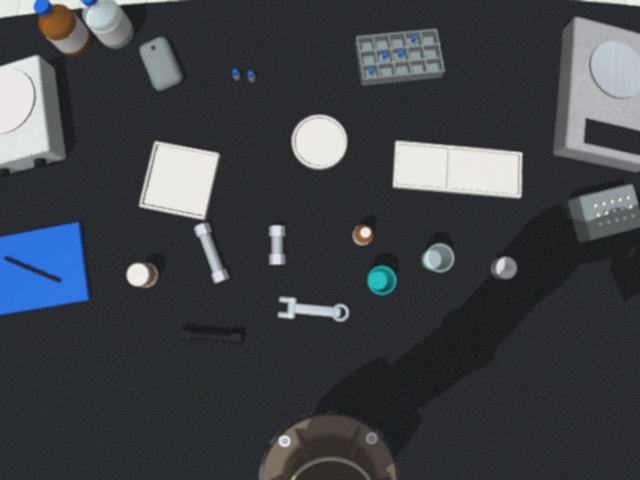

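View pics/scene0.png

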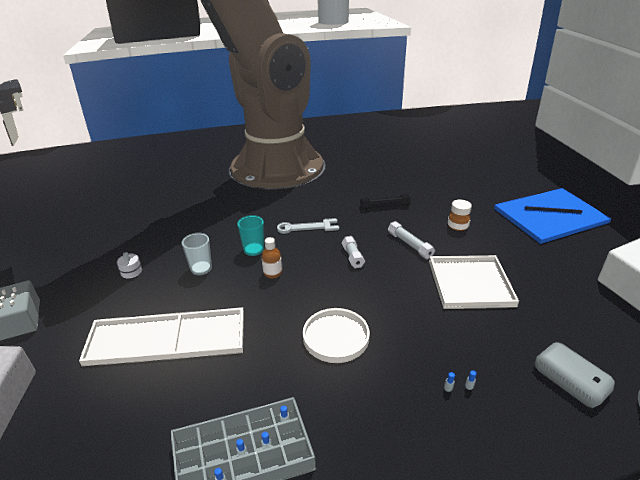

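The top view shows the long steel column at (211,252) and its black look-alike at (212,332). The short column is at (277,245), the bottle at (363,235), the jar at (141,274) and the filter at (503,267). The clear beaker at (438,257) is the one to leave alone; the turquoise one at (381,280) is a look-alike, and the spanner at (313,309) is clutter. The trays are at (180,180) and (458,169), and the dish at (320,142). I'll enlarge the candidates.

Run:
```python
from h import *
im=cv2.imread("pics/top0.png")
a=im[215:300,120:320]; b=im[215:300,330:530]
o=np.vstack([cv2.resize(x,None,fx=3.5,fy=3.5,interpolation=cv2.INTER_CUBIC) for x in(a,b)])
for x in range(0,200,20):
    for y0,x0 in((0,120),(297,330)):
        cv2.putText(o,str(x0+x),(int(x*3.5),y0+10),0,.35,(0,255,255),1); cv2.line(o,(int(x*3.5),y0),(int(x*3.5),y0+4),(0,255,255),1)
for y in range(5,85,10):
    for y0 in(0,297): cv2.putText(o,str(215+y),(0,y0+int(y*3.5)+4),0,.35,(0,255,255),1)
cv2.imwrite("pics/crop1.png",o)
# trays by threshold
c=cam("top"); g=cv2.cvtColor(im,cv2.COLOR_BGR2GRAY)
cs,_=cv2.findContours((g>140).astype(np.uint8),cv2.RETR_EXTERNAL,cv2.CHAIN_APPROX_NONE)
for k in cs:
    if cv2.contourArea(k)<60: continue
    p=k[:,0,:]; m=p.mean(0)
    if not(130<m[0]<550 and 100<m[1]<310): continue
    w=np.array([pix2world(c,u,v,.013)[:2] for u,v in p],np.float32)
    r=cv2.minAreaRect(w); print(m.round(),"ctr",np.round(r[0],4),"size",np.round(r[1],4),"ang",round(r[2],1))
```

```text
[309. 309.] ctr [0.3125 0.0188] size [0.1268 0.0368] ang 81.6
[377. 280.] ctr [ 0.3649 -0.1006] size [0.0278 0.0257] ang 88.3
[137. 274.] ctr [0.3863 0.3453] size [0.0408 0.041 ] ang 89.1
[501. 265.] ctr [ 0.3836 -0.3346] size [0.0176 0.0304] ang 86.7
[433. 261.] ctr [ 0.3991 -0.2035] size [0.0469 0.0338] ang 8.9
[365. 232.] ctr [ 0.4543 -0.0806] size [0.0186 0.0187] ang 88.0
[276. 245.] ctr [0.4354 0.0857] size [0.0204 0.0723] ang 89.0
[210. 253.] ctr [0.4239 0.2093] size [0.1128 0.0206] ang 20.2
[457. 169.] ctr [ 0.5704 -0.2642] size [0.2505 0.0913] ang 84.1
[179. 180.] ctr [0.5632 0.2677] size [0.1299 0.13  ] ang 77.2
[319. 141.] ctr [6.292e-01 2.000e-04] size [0.1025 0.1038] ang 88.7
```

View pics/crop1.png

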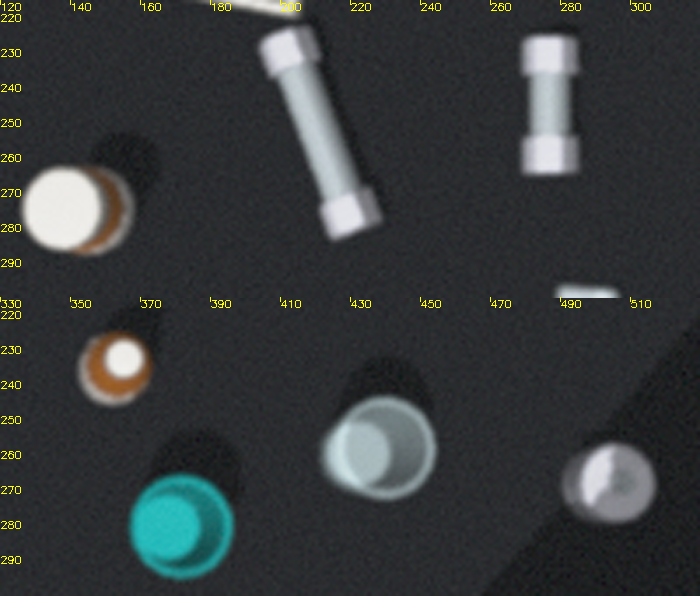

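Run:
```python
from h import *
t=cam("top"); s=cam("scene")
for n,u,v,z in [("long",210.8,252.5,.018),("longA",203.1,229.9,.018),("longB",220,275.9,.018),("short",277.1,244.7,.018),("shA",277.1,230.8,.018),("shB",277.1,259.2,.018),("bottle",365.4,232.4,.076),("jar",137.7,274.4,.054),("filter",506.3,268.1,.03),("beaker",440.6,257.9,.065),("turq",382.3,280,.065)]:
    w=pix2world(t,u,v,z); print(n,w.round(4),world2pix(s,w).round(1))
for n,w in [("coltray",(.5704,-.2642,.013)),("btray",(.5632,.2677,.013)),("dish",(.6292,0,.013))]: print(n,world2pix(s,w).round(1))
im=cv2.imread("pics/scene0.png")[190:310,100:480]
o=cv2.resize(im,None,fx=2.1,fy=2.1,interpolation=cv2.INTER_CUBIC)
o=np.vstack([cv2.resize(cv2.imread("pics/scene0.png")[190:290,x:x+200],None,fx=3,fy=3,interpolation=cv2.INTER_CUBIC) for x in(100,300)])
cv2.imwrite("pics/crop2.png",o)
```

```text
long [0.423 0.205 0.018] [409.6 236. ]
longA [0.4653 0.2192 0.018 ] [424.7 247.1]
longB [0.3797 0.1883 0.018 ] [394.1 225.6]
short [0.4344 0.0823 0.018 ] [352.  248.1]
shA [0.4601 0.0818 0.018 ] [355.5 256. ]
shB [0.4078 0.0828 0.018 ] [348.5 240.4]
bottle [ 0.4473 -0.0749  0.076 ] [269.  238.5]
jar [0.3845 0.3302 0.054 ] [460.5 203.2]
filter [ 0.3789 -0.3391  0.03  ] [127.3 258. ]
beaker [ 0.4    -0.2071  0.065 ] [194.4 239.2]
turq [ 0.3645 -0.1026  0.065 ] [249.5 221.3]
coltray [164.2 331. ]
btray [471.2 276.6]
dish [335.5 329.8]
```

View pics/crop2.png

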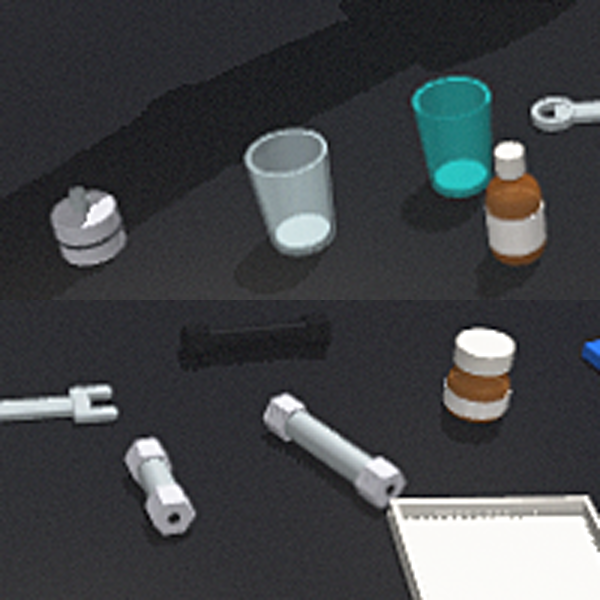

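The scene view confirms each choice: filter at (128,260), clear beaker at (196,241), turquoise beaker at (250,225) and bottle cap at (270,240). The short column is at (353,252), the long steel one at (411,238) with the black one behind it at (385,203), and the jar cap at (461,204). The top-camera positions project to within about 2 px, with the same shift for all. I'll go to the long column and check with the wrist camera.

carry_out:
  increments: [20.5,37.5,0,0,0,0,20.5,37.5,0,0,0,0,20.5,37.5,0,0,0,0,20.5,37.5,0,0,0,0,20.5,37.5,0,0,0,0,20.5,37.5,0,0,0,0,20.5,37.5,0,0,0,0,20.5,37.5,0,0,0,0,20.5,37.5,0,0,0,0,20.5,37.5,0,0,0,0]
  grip: 0

```text
clock: 1.4
position: [0.4504, -0.1987, 0.2267]
ee_rot: [3.078, 0.628, -0.0]
force: [-0.1, -0.7, -0.7]
width: 1.001
gripper_force: 0.0
```

carry_out:
  increments: [-2.7,40.5,-5,0,0,-0.0056,-2.7,40.5,-5,0,0,-0.0056,-2.7,40.5,-5,0,0,-0.0056,-2.7,40.5,-5,0,0,-0.0056,-2.7,40.5,-5,0,0,-0.0056,-2.7,40.5,-5,0,0,-0.0056,-2.7,40.5,-5,0,0,-0.0056,-2.7,40.5,-5,0,0,-0.0056,-2.7,40.5,-5,0,0,-0.0056,-2.7,40.5,-5,0,0,-0.0056,0,0,0,0,0,0,0,0,0,0,0,0]

```text
clock: 2.9
position: [0.4229, 0.2043, 0.1765]
ee_rot: [3.094, 0.542, -0.001]
force: [0.3, 0.4, -0.2]
width: 0.997
gripper_force: 0.0
```

```bash
cat >> h.py <<'E'
from scipy.spatial.transform import Rotation as R
def st():
    s=readout.observe(); M=R.from_rotvec(s["ee_rot"]).as_matrix()
    print("t",round(s["clock"],2),"pos",s["position"].round(4),"zt",M[:,2].round(3),"y_t ang",round(np.degrees(np.arctan2(M[1,1],M[0,1])),1),"F",s["force"].round(1),"w",round(s["width"]*92,1),"gf",round(float(s["gripper_force"]),1),"q",s["joints"].round(2))
E
python3 - <<'E'
from h import *
st(); c=cam("wrist"); snap("wrist","w1.png"); print(world2pix(c,(.423,.205,.018)))
np.save("cw1.npy",c,allow_pickle=True)
E
```

```text
t 2.9 pos [0.4229 0.2043 0.1765] zt [-0.001 -0.001 -1.   ] y_t ang -70.1 F [ 0.3  0.4 -0.2] w 91.7 gf 0.0 q [-0.2   0.28 -0.44  1.98  0.15  0.92 -1.94]
[313.70010349 218.69185907]
```

View pics/w1.png

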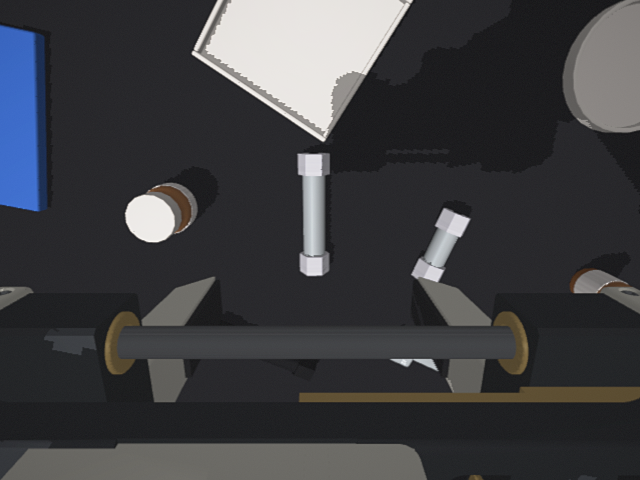

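The wrist view shows the long steel column upright in the image at x≈314, from v=153 to 275, with the tray corner ahead of it.

Run:
```python
from h import *
c=np.load("cw1.npy",allow_pickle=True).item()
a=pix2world(c,314,153,.024);b=pix2world(c,314.5,263,.024);d=pix2world(c,314.5,275,.003)
print(a,b,d,(a+b)/2,(a+d)/2,np.linalg.norm(a-b),np.linalg.norm((a-d)[:2]))
p=pix2world(c,323,138,.014); print("tray corner",p)
a=np.radians(-12.8)
X=np.array([np.cos(a),np.sin(a)]);Y=np.array([-X[1],X[0]])
print([np.array([.5632,.2677])+.064*(i*X+j*Y) for i in(-1,1) for j in (-1,1)])
u=np.array([462-8,210]);print("jar cap ",pix2world(c,153,217,.054))
```

```text
[0.47775697 0.22444234 0.024     ] [0.38532475 0.19060053 0.024     ] [0.36588659 0.18365023 0.003     ] [0.43154086 0.20752144 0.024     ] [0.42182178 0.20404629 0.0135    ] 0.09843262986304882 0.11907551075247064
tray corner [0.49156577 0.22128574 0.014     ]
[array([0.48661134, 0.21946955]), array([0.51496955, 0.34428866]), array([0.61143045, 0.19111134]), array([0.63978866, 0.31593045])]
jar cap  [0.38901119 0.32864283 0.054     ]
```

The wrist and scene views both put things about 4 mm further out in x than the top camera does, so I'll add 4 mm to x everywhere. Next I descend on the long column and grip it.

carry_out:
  increments: [2,1,-35,0,0,0,2,0.5,-35,0,0,0,0,0,-35,0,0,0,0,0,-30,0,0,0,0,0,-20,0,0,0,0,0,-10,0,0,0,0,0,-7,0,0,0,0,0,0,0,0,0]

```text
clock: 3.95
position: [0.4272, 0.2063, 0.0049]
ee_rot: [3.094, 0.541, 0.0]
force: [-0.2, -0.7, -0.4]
width: 0.999
gripper_force: 0.0
```

carry_out:
  increments: [0,0,0,0,0,0,0,0,0,0,0,0,0,0,0,0,0,0,0,0,0,0,0,0,0,0,0,0,0,0,0,0,0,0,0,0,0,0,0,0,0,0,0,0,0,0,0,0]
  grip: 1
  newtons: 35

```text
clock: 4.95
position: [0.427, 0.2067, 0.0048]
ee_rot: [-3.094, -0.542, -0.0]
force: [-0.3, -0.1, 0.6]
width: 0.21
gripper_force: 35.0
```

```bash
python3 -c "
from h import *
st()"
```

```text
t 4.95 pos [0.427  0.2067 0.0048] zt [ 0.  0. -1.] y_t ang -70.1 F [-0.3 -0.1  0.6] w 19.3 gf 35.0 q [-0.32  0.54 -0.33  2.13  0.34  0.52 -2.12]
```

carry_out:
  increments: [0,0,15,0,0,0,0,0,40,0,0,0,0,0,45,0,0,0,0,0,40,0,0,0,10.1,-37.3,0,0,0,0.08,10.1,-37.3,0,0,0,0.08,10.1,-37.3,0,0,0,0.08,10.1,-37.3,0,0,0,0.08,10.1,-37.3,0,0,0,0.08,10.1,-37.3,0,0,0,0.08,10.1,-37.3,0,0,0,0.08,10.1,-37.3,0,0,0,0.08,10.1,-37.3,0,0,0,0.08,10.1,-37.3,0,0,0,0.08,10.1,-37.3,0,0,0,0.08,10.1,-37.3,0,0,0,0.08,10.1,-37.3,0,0,0,0.08,10.1,-37.3,0,0,0,0.08,0,0,0,0,0,0]

```text
clock: 7.32
position: [0.5673, -0.32, 0.1448]
ee_rot: [2.338, 2.097, -0.002]
force: [0.2, 1.3, -4.0]
width: 0.208
gripper_force: 35.0
```

Run:
```python
from h import *
st(); c=cam("wrist"); snap("wrist","w2.png")
C=np.array([.5744,-.2642]);a=np.radians(84.1);Y=np.array([np.cos(a),np.sin(a)]);X=np.array([Y[1],-Y[0]])
for i in(-1,1):
  for j in(-1,1): print(i,j,world2pix(c,(*(C+.044*i*X+.124*j*Y),.012)).round(1))
```

```text
t 7.33 pos [ 0.5673 -0.32    0.1448] zt [-0.001 -0.001 -1.   ] y_t ang -6.2 F [ 0.2  1.3 -4. ] w 19.1 gf 35.0 q [ 0.75  0.6  -0.5   1.57  0.32  1.05  0.06]
-1 -1 [268.  299.4]
-1 1 [252.5 -28.2]
1 -1 [367.3 299. ]
1 1 [380.5 -28.9]
```

View pics/w2.png

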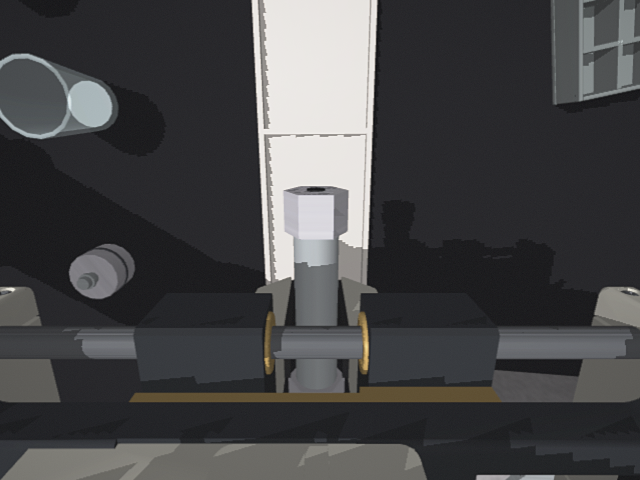

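Wrist view: the column is held square to the tray, with the tray edges at u=262 and 370 and the divider at v≈134. The filter is at (102,270), left.

Run:
```python
from h import *
c=cam("wrist")
print("divider",pix2world(c,315,134,.012), "exp",np.array([.5744,-.2642])+.02*np.array([.103,.995]))
print("col end top",pix2world(c,316,186,.0048*0+.144+.008+.012))
print("filter top",pix2world(c,92,276,.03))
```

```text
divider [ 0.5746516  -0.24447647  0.012     ] exp [ 0.57646 -0.2443 ]
col end top [ 0.57370843 -0.26197772  0.164     ]
filter top [ 0.38218821 -0.33565324  0.03      ]
```

carry_out:
  increments: [1,3,-35,0,0,0.005,0,0,-35,0,0,0,0,0,-30,0,0,0,0,0,-18,0,0,0,0,0,-10,0,0,0,0,0,-4,0,0,0,0,0,-2.5,0,0,0,0,0,0,0,0,0,0,0,0,0,0,0]

```text
clock: 8.5
position: [0.5697, -0.3129, 0.0108]
ee_rot: [2.328, 2.108, 0.001]
force: [-1.2, 0.2, -2.9]
width: 0.21
gripper_force: 35.0
```

carry_out:
  increments: [0,0,-1,0,0,0,0,0,-1,0,0,0,0,0,0,0,0,0,0,0,0,0,0,0]

```text
clock: 9.0
position: [0.5695, -0.3128, 0.0088]
ee_rot: [2.328, 2.108, 0.0]
force: [-2.1, -0.5, 6.4]
width: 0.204
gripper_force: 35.0
```

carry_out:
  increments: [0,0,0,0,0,0,0,0,0,0,0,0,0,0,0,0,0,0]
  grip: 0.67

```text
clock: 9.38
position: [0.5695, -0.3127, 0.0082]
ee_rot: [2.329, 2.109, 0.0]
force: [-0.7, -0.4, 0.7]
width: 0.329
gripper_force: 0.0
```

carry_out:
  increments: [0,0,5,0,0,0,0,0,15,0,0,0,0,0,40,0,0,0,0,0,40,0,0,0,0,0,0,0,0,0]

```text
clock: 10.0
position: [0.5719, -0.3133, 0.113]
ee_rot: [2.324, 2.104, 0.005]
force: [-0.1, 0.1, -0.5]
width: 0.333
gripper_force: 0.0
```

Run:
```python
from h import *
st(); snap("top","t2.png")
im=cv2.imread("pics/t2.png"); cv2.imwrite("pics/t2c.png",cv2.resize(im[120:320,120:540],None,fx=1.8,fy=1.8,interpolation=cv2.INTER_CUBIC))
```

```text
t 10.0 pos [ 0.5719 -0.3133  0.113 ] zt [ 0.007 -0.003 -1.   ] y_t ang -5.7 F [-0.1  0.1 -0.5] w 30.7 gf 0.0 q [ 0.74  0.63 -0.5   1.6   0.35  0.99  0.03]
```

View pics/t2c.png

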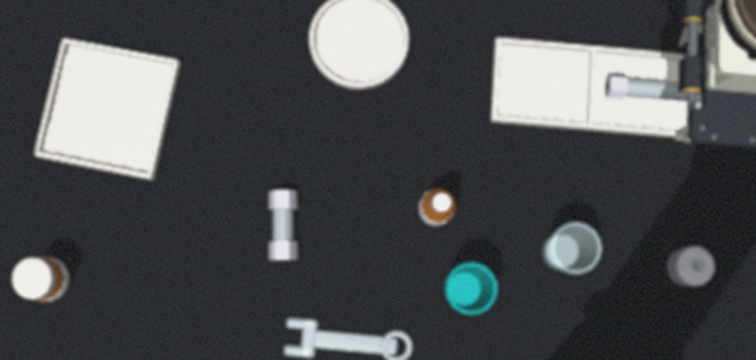

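The long column is lying in the long compartment at crop (650,87), released. Next, the short column.

carry_out:
  increments: [-12.1,36,3,0,0,-0.1354,-12.1,36,3,0,0,-0.1354,-12.1,36,3,0,0,-0.1354,-12.1,36,0,0,0,-0.1354,-12.1,36,0,0,0,-0.1354,-12.1,36,0,0,0,-0.1354,-12.1,36,0,0,0,-0.1354,-12.1,36,0,0,0,-0.1354,-12.1,36,0,0,0,-0.1354,-12.1,36,0,0,0,-0.1354,-12.1,36,0,0,0,-0.1354,0,0,0,0,0,0]
  grip: 0

```text
clock: 11.55
position: [0.4348, 0.086, 0.1169]
ee_rot: [-3.141, 0.022, 0.002]
force: [0.7, -0.5, 0.7]
width: 0.997
gripper_force: 0.0
```

Run:
```python
from h import *
st(); c=cam("wrist"); snap("wrist","w3.png"); print(world2pix(c,(.4384,.0823,.018)))
im=cv2.imread("pics/w3.png"); cv2.imwrite("pics/w3c.png",cv2.resize(im[60:310,180:480],None,fx=2,fy=2))
```

```text
t 11.55 pos [0.4348 0.086  0.1169] zt [-0.001  0.    -1.   ] y_t ang -90.8 F [ 0.7 -0.5  0.7] w 91.8 gf 0.0 q [-0.09  0.3  -0.27  2.11  0.12  0.74 -2.02]
[319.09032963 234.11097222]
```

View pics/w3c.png

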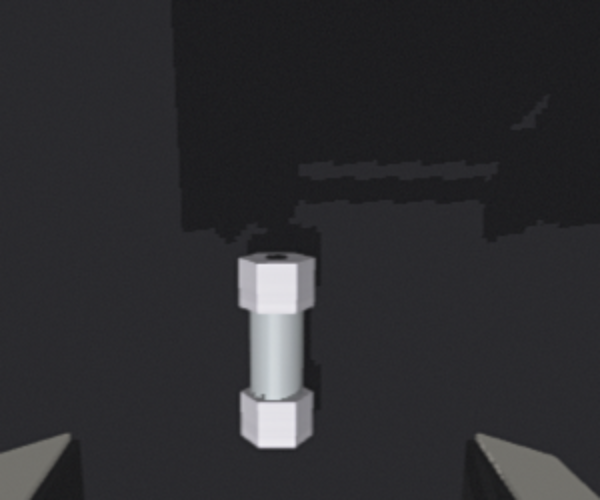

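Short column tube centre is at (318,236), against a prediction of (319,234). I'll descend and grip.

carry_out:
  increments: [3.5,-3.5,-35,0,0,0,0,0,-35,0,0,0,0,0,-22,0,0,0,0,0,-12,0,0,0,0,0,-8,0,0,0,0,0,0,0,0,0]

```text
clock: 12.35
position: [0.4398, 0.0795, 0.0052]
ee_rot: [3.141, -0.028, -0.0]
force: [-0.1, 0.5, -0.2]
width: 1.004
gripper_force: 0.0
```

carry_out:
  increments: [0,0,0,0,0,0,0,0,0,0,0,0,0,0,0,0,0,0,0,0,0,0,0,0,0,0,0,0,0,0,0,0,0,0,0,0,0,0,0,0,0,0]
  grip: 1
  newtons: 35

```text
clock: 13.22
position: [0.4398, 0.0799, 0.0052]
ee_rot: [-3.141, 0.028, -0.0]
force: [-0.1, 1.3, 0.1]
width: 0.29
gripper_force: 0.6
```

carry_out:
  increments: [0,0,0,0,0,0,0,0,0,0,0,0,0,0,0,0,0,0]

```text
clock: 13.6
position: [0.4398, 0.0799, 0.0053]
ee_rot: [-3.141, 0.028, -0.0]
force: [-0.4, 1.7, 0.6]
width: 0.208
gripper_force: 35.0
```

carry_out:
  increments: [0,0,15,0,0,0,0,0,40,0,0,0,0,0,45,0,0,0,0,0,20,0,0,0,14.1,-27.3,0,0,0,0.1485,14.1,-27.3,0,0,0,0.1485,14.1,-27.3,0,0,0,0.1485,14.1,-27.3,0,0,0,0.1485,14.1,-27.3,0,0,0,0.1485,14.1,-27.3,0,0,0,0.1485,14.1,-27.3,0,0,0,0.1485,14.1,-27.3,0,0,0,0.1485,14.1,-27.3,0,0,0,0.1485,14.1,-27.3,0,0,0,0.1485,0,0,0,0,0,0,0,0,0,0,0,0,0,0,0,0,0,0]

```text
clock: 15.72
position: [0.5804, -0.192, 0.1252]
ee_rot: [-2.332, -2.104, 0.0]
force: [-0.0, 0.5, -1.7]
width: 0.209
gripper_force: 35.0
```

```bash
python3 -c "
from h import *
st()"
```

```text
t 15.72 pos [ 0.5804 -0.192   0.1252] zt [-0.001  0.    -1.   ] y_t ang -5.9 F [-0.   0.5 -1.7] w 19.2 gf 35.0 q [ 0.58  0.57 -0.52  1.69  0.33  0.97 -0.16]
```

carry_out:
  increments: [0,0,-35,0,0,0,0,0,-35,0,0,0,0,0,-25,0,0,0,0,0,-12,0,0,0,0,0,-5,0,0,0,0,0,-3,0,0,0,0,0,-1,0,0,0,0,0,0,0,0,0,0,0,0,0,0,0]

```text
clock: 16.85
position: [0.581, -0.1933, 0.0096]
ee_rot: [2.333, 2.103, 0.001]
force: [-0.2, 0.0, -1.3]
width: 0.21
gripper_force: 35.0
```

carry_out:
  increments: [0,0,-0.7,0,0,0,0,0,0,0,0,0]

```text
clock: 17.1
position: [0.581, -0.1933, 0.0093]
ee_rot: [2.333, 2.103, 0.0]
force: [-2.4, 0.4, 5.6]
width: 0.206
gripper_force: 35.0
```

carry_out:
  increments: [0,0,0,0,0,0,0,0,0,0,0,0,0,0,0,0,0,0]
  grip: 0.67

```text
clock: 17.48
position: [0.5808, -0.1932, 0.0085]
ee_rot: [2.333, 2.104, 0.0]
force: [-0.5, 0.4, -0.3]
width: 0.332
gripper_force: 0.0
```

carry_out:
  increments: [0,0,5,0,0,0,0,0,15,0,0,0,0,0,40,0,0,0,0,0,45,0,0,0,0,0,20,0,0,0]

```text
clock: 18.1
position: [0.5822, -0.1931, 0.1376]
ee_rot: [2.33, 2.101, 0.004]
force: [-0.2, -0.5, 1.0]
width: 0.329
gripper_force: 0.0
```

carry_out:
  increments: [-13.1,11.8,0,0,0,-0.1466,-13.1,11.8,0,0,0,-0.1466,-13.1,11.8,0,0,0,-0.1466,-13.1,11.8,0,0,0,-0.1466,-13.1,11.8,0,0,0,-0.1466,-13.1,11.8,0,0,0,-0.1466,-13.1,11.8,0,0,0,-0.1466,-13.1,11.8,0,0,0,-0.1466,-13.1,11.8,0,0,0,-0.1466,-13.1,11.8,0,0,0,-0.1466,0,0,0,0,0,0,0,0,0,0,0,0]
  grip: 0

```text
clock: 19.6
position: [0.4506, -0.0755, 0.1342]
ee_rot: [3.141, 0.007, 0.002]
force: [0.2, 0.1, -0.2]
width: 0.998
gripper_force: 0.0
```

Run:
```python
from h import *
st(); c=cam("wrist"); snap("wrist","w4.png"); print(world2pix(c,(.4513,-.0749,.076)),world2pix(c,(.4513,-.0749,.0)))
np.save("cw4.npy",c,allow_pickle=True)
```

```text
t 19.6 pos [ 0.4506 -0.0755  0.1342] zt [ 0.001 -0.    -1.   ] y_t ang -89.7 F [ 0.2  0.1 -0.2] w 91.9 gf 0.0 q [ 0.25  0.29 -0.24  2.07  0.1   0.79 -1.62]
[312.77467569 256.73893714] [313.50814944 226.15811822]
```

View pics/w4.png

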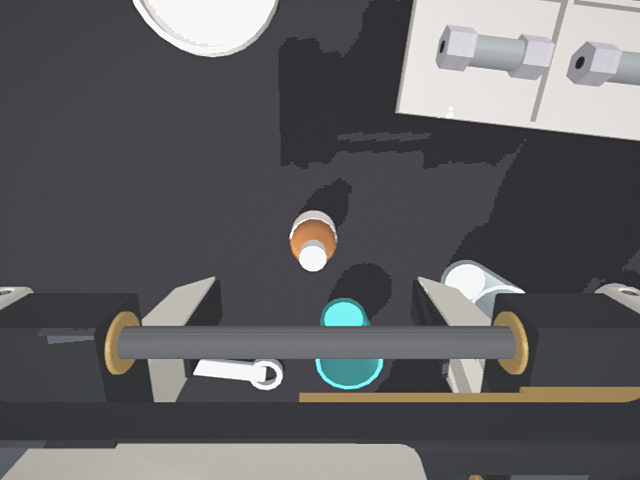

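The bottle cap is at (313,257), exactly as predicted, and both columns lie flat in their compartments. I'll grip the bottle.

carry_out:
  increments: [0.5,0.5,-35,0,0,0,0,0,-35,0,0,0,0,0,-20,0,0,0,0,0,-12,0,0,0,0,0,-6,0,0,0,0,0,0,0,0,0]

```text
clock: 20.4
position: [0.4505, -0.0748, 0.0256]
ee_rot: [3.142, 0.002, 0.0]
force: [0.2, -0.3, -0.2]
width: 1.0
gripper_force: 0.0
```

carry_out:
  increments: [0,0,0,0,0,0,0,0,0,0,0,0,0,0,0,0,0,0,0,0,0,0,0,0,0,0,0,0,0,0,0,0,0,0,0,0,0,0,0,0,0,0,0,0,0,0,0,0]
  grip: 1
  newtons: 15

```text
clock: 21.4
position: [0.4503, -0.0746, 0.0255]
ee_rot: [-3.142, -0.002, 0.0]
force: [-0.1, 0.6, 0.3]
width: 0.362
gripper_force: 15.0
```

carry_out:
  increments: [0,0,15,0,0,0,0,0,35,0,0,0,0,0,40,0,0,0,0,0,20,0,0,0,11.1,31.6,0,0,0,0.02,11.1,31.6,0,0,0,0.02,11.1,31.6,0,0,0,0.02,11.1,31.6,0,0,0,0.02,11.1,31.6,0,0,0,0.02,11.1,31.6,0,0,0,0.02,11.1,31.6,0,0,0,0.02,11.1,31.6,0,0,0,0.02,11.1,31.6,0,0,0,0.02,11.1,31.6,0,0,0,0.02,0,0,0,0,0,0,0,0,0,0,0,0,0,0,0,0,0,0]

```text
clock: 23.52
position: [0.5611, 0.2399, 0.1354]
ee_rot: [3.125, 0.313, -0.001]
force: [0.7, 0.3, -1.4]
width: 0.362
gripper_force: 14.9
```

```bash
python3 -c "
from h import *
st()"
```

```text
t 23.52 pos [0.5611 0.2399 0.1354] zt [-0.    -0.001 -1.   ] y_t ang -78.5 F [ 0.7  0.3 -1.4] w 33.3 gf 14.9 q [-0.26  0.52 -0.33  1.7   0.2   0.96 -2.04]
```

carry_out:
  increments: [0,1,-35,0,0,0,0,0,-30,0,0,0,0,0,-20,0,0,0,0,0,-12,0,0,0,0,0,-5,0,0,0,0,0,-2.5,0,0,0,0,0,-1,0,0,0,0,0,0,0,0,0,0,0,0,0,0,0]

```text
clock: 24.65
position: [0.5615, 0.2424, 0.0304]
ee_rot: [-3.126, -0.316, -0.001]
force: [0.3, 0.6, -1.0]
width: 0.366
gripper_force: 14.9
```

carry_out:
  increments: [0,0,-0.7,0,0,0,0,0,-0.5,0,0,0,0,0,0,0,0,0]

```text
clock: 25.02
position: [0.5617, 0.2425, 0.0295]
ee_rot: [-3.126, -0.316, -0.002]
force: [-0.3, -0.9, 5.7]
width: 0.362
gripper_force: 15.0
```

carry_out:
  increments: [0,0,0,0,0,0,0,0,0,0,0,0,0,0,0,0,0,0,0,0,0,0,0,0]
  grip: 0.35

```text
clock: 25.52
position: [0.5612, 0.2423, 0.0288]
ee_rot: [3.126, 0.316, -0.0]
force: [0.4, -0.1, 0.1]
width: 0.646
gripper_force: 0.0
```

carry_out:
  increments: [0,0,10,0,0,0,0,0,30,0,0,0,0,0,40,0,0,0,0,0,40,0,0,0]

```text
clock: 26.02
position: [0.5612, 0.2423, 0.1507]
ee_rot: [-3.125, -0.316, -0.0]
force: [-0.6, 0.6, 0.5]
width: 0.653
gripper_force: 0.0
```

carry_out:
  increments: [-19.2,9.7,0,0,0,0.1274,-19.2,9.7,0,0,0,0.1274,-19.2,9.7,0,0,0,0.1274,-19.2,9.7,0,0,0,0.1274,-19.2,9.7,0,0,0,0.1274,-19.2,9.7,0,0,0,0.1274,-19.2,9.7,0,0,0,0.1274,-19.2,9.7,0,0,0,0.1274,-19.2,9.7,0,0,0,0.1274,0,0,0,0,0,0,0,0,0,0,0,0]
  grip: 0

```text
clock: 27.4
position: [0.3894, 0.3292, 0.1492]
ee_rot: [2.457, 1.957, 0.001]
force: [0.4, 0.2, -0.1]
width: 0.995
gripper_force: 0.0
```

Run:
```python
from h import *
st(); c=cam("wrist"); snap("wrist","w5.png"); print(world2pix(c,(.3887,.3295,.054)),world2pix(c,(.5612,.2423,.080)))
np.save("cw5.npy",c,allow_pickle=True)
```

```text
t 27.4 pos [0.3894 0.3292 0.1492] zt [ 0.001 -0.    -1.   ] y_t ang -12.9 F [ 0.4  0.2 -0.1] w 91.5 gf 0.0 q [-0.29  0.42 -0.68  1.91  0.33  0.93 -1.35]
[314.29235699 238.41966082] [582.1892854  312.77938643]
```

View pics/w5.png

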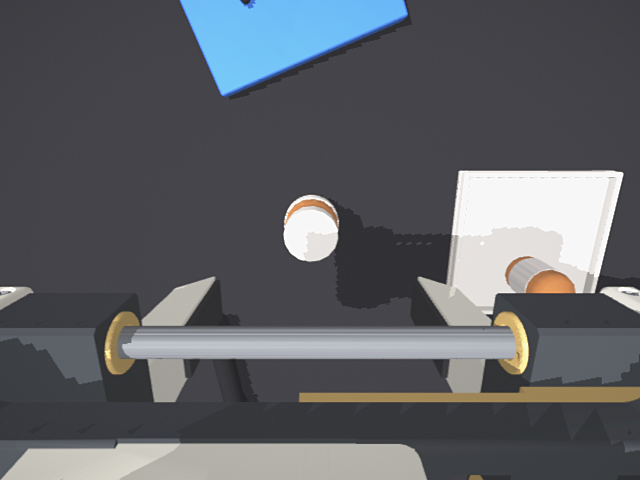

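The jar cap is at (311.5,234), so I shift by (-2,+3) mm. The bottle stands in the tray at (540,275).

carry_out:
  increments: [-2,3,-40,0,0,0,0,0,-40,0,0,0,0,0,-25,0,0,0,0,0,-16,0,0,0,0,0,-8,0,0,0,0,0,0,0,0,0]

```text
clock: 28.2
position: [0.3867, 0.3327, 0.0199]
ee_rot: [2.455, 1.96, 0.0]
force: [0.2, -0.1, 0.2]
width: 1.0
gripper_force: 0.0
```

carry_out:
  increments: [0,0,0,0,0,0,0,0,0,0,0,0,0,0,0,0,0,0,0,0,0,0,0,0,0,0,0,0,0,0,0,0,0,0,0,0,0,0,0,0,0,0]
  grip: 1
  newtons: 15

```text
clock: 29.08
position: [0.3865, 0.3326, 0.0199]
ee_rot: [2.455, 1.961, 0.0]
force: [-0.3, -0.2, 0.5]
width: 0.46
gripper_force: 15.0
```

carry_out:
  increments: [0,0,15,0,0,0,0,0,35,0,0,0,0,0,40,0,0,0,0,0,20,0,0,0,26.7,-4.9,0,0,0,0,26.7,-4.9,0,0,0,0,26.7,-4.9,0,0,0,0,26.7,-4.9,0,0,0,0,26.7,-4.9,0,0,0,0,26.7,-4.9,0,0,0,0,26.7,-4.9,0,0,0,0,0,0,0,0,0,0,0,0,0,0,0,0,0,0,0,0,0,0]

```text
clock: 30.82
position: [0.5723, 0.2989, 0.1303]
ee_rot: [-2.453, -1.962, 0.0]
force: [0.4, 0.3, -0.2]
width: 0.464
gripper_force: 15.0
```

Run:
```python
from h import *
st(); c=cam("wrist"); snap("wrist","w6.png"); 
C=np.array([.5675,.269]);a=np.radians(-12.8);X=np.array([np.cos(a),np.sin(a)]);Y=np.array([-X[1],X[0]])
for i in(-1,1): print(i,world2pix(c,(*(C+.064*i*X+.064*Y),.014)).round(1))
```

```text
t 30.82 pos [0.5723 0.2989 0.1303] zt [-0.  0. -1.] y_t ang -12.7 F [ 0.4  0.3 -0.2] w 42.7 gf 15.0 q [-0.18  0.63 -0.6   1.59  0.4   1.04 -1.12]
-1 [234.1 187.9]
1 [402.2 188.4]
```

View pics/w6.png

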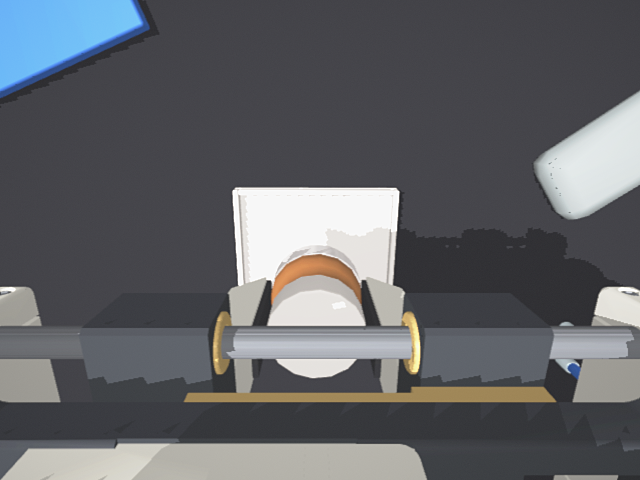

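The tray corners at (234,188) and (399,188) match the prediction, and the jar is over its place. I'll lower it.

carry_out:
  increments: [0,-1,-30,0,0,0,0,0,-30,0,0,0,0,0,-22,0,0,0,0,0,-14,0,0,0,0,0,-6,0,0,0,0,0,-3,0,0,0,0,0,-1,0,0,0,0,0,0,0,0,0,0,0,0,0,0,0]

```text
clock: 32.0
position: [0.5736, 0.2974, 0.0243]
ee_rot: [2.455, 1.96, 0.001]
force: [-0.7, 0.3, -0.3]
width: 0.462
gripper_force: 15.0
```

carry_out:
  increments: [0,0,-0.6,0,0,0,0,0,0,0,0,0,0,0,0,0,0,0]

```text
clock: 32.38
position: [0.5736, 0.2975, 0.0239]
ee_rot: [2.455, 1.96, 0.001]
force: [-1.0, -0.9, 6.0]
width: 0.462
gripper_force: 15.0
```

carry_out:
  increments: [0,0,0,0,0,0,0,0,0,0,0,0,0,0,0,0,0,0,0,0,0,0,0,0]
  grip: 0.3

```text
clock: 32.88
position: [0.5733, 0.2972, 0.0231]
ee_rot: [2.455, 1.961, -0.0]
force: [0.7, -0.4, -0.5]
width: 0.7
gripper_force: 0.0
```

carry_out:
  increments: [0,0,10,0,0,0,0,0,30,0,0,0,0,0,40,0,0,0,0,0,40,0,0,0]

```text
clock: 33.38
position: [0.5733, 0.2974, 0.1451]
ee_rot: [-2.454, -1.961, -0.001]
force: [0.8, 0.1, -1.4]
width: 0.699
gripper_force: 0.0
```

carry_out:
  increments: [-11.2,-37.4,0,0,0,-0.0176,-11.2,-37.4,0,0,0,-0.0176,-11.2,-37.4,0,0,0,-0.0176,-11.2,-37.4,0,0,0,-0.0176,-11.2,-37.4,0,0,0,-0.0176,-11.2,-37.4,0,0,0,-0.0176,-11.2,-37.4,0,0,0,-0.0176,-11.2,-37.4,0,0,0,-0.0176,-11.2,-37.4,0,0,0,-0.0176,-11.2,-37.4,0,0,0,-0.0176,-11.2,-37.4,0,0,0,-0.0176,-11.2,-37.4,0,0,0,-0.0176,-11.2,-37.4,0,0,0,-0.0176,-11.2,-37.4,0,0,0,-0.0176,-11.2,-37.4,0,0,0,-0.0176,-11.2,-37.4,0,0,0,-0.0176,-11.2,-37.4,0,0,0,-0.0176,0,0,0,0,0,0,0,0,0,0,0,0]
  grip: 0

```text
clock: 35.75
position: [0.3834, -0.3378, 0.1437]
ee_rot: [2.719, 1.574, 0.001]
force: [0.8, -0.3, 0.1]
width: 0.998
gripper_force: 0.0
```

Run:
```python
from h import *
st(); c=cam("wrist"); snap("wrist","w7.png"); print(world2pix(c,(.383,-.338,.03)),world2pix(c,(.383,-.338,.044)))
np.save("cw7.npy",c,allow_pickle=True)
```

```text
t 35.75 pos [ 0.3834 -0.3378  0.1437] zt [ 0.001  0.    -1.   ] y_t ang -29.9 F [ 0.8 -0.3  0.1] w 91.8 gf 0.0 q [ 0.99  0.39 -0.48  1.92  0.23  0.88 -0.13]
[314.59919819 232.44016266] [314.53778312 237.57636659]
```

View pics/w7.png

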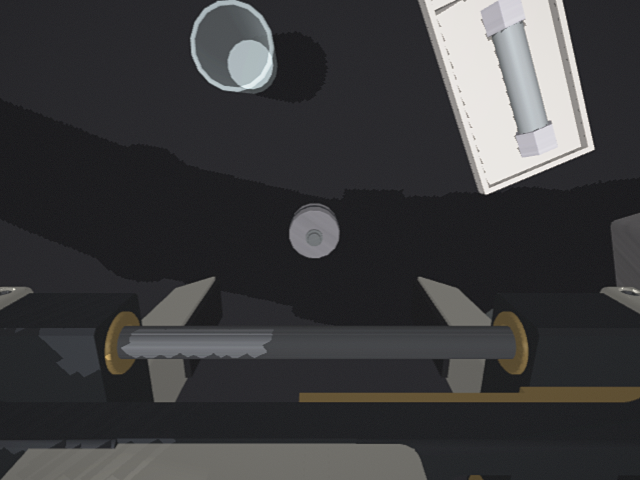

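The filter top is at (314,233), as predicted. I'll grip it.

carry_out:
  increments: [0,0,-40,0,0,0,0,0,-40,0,0,0,0,0,-28,0,0,0,0,0,-16,0,0,0,0,0,-8,0,0,0,0,0,0,0,0,0]

```text
clock: 36.55
position: [0.3834, -0.3383, 0.0115]
ee_rot: [2.719, 1.574, 0.0]
force: [0.3, 0.3, 0.0]
width: 1.004
gripper_force: 0.0
```

carry_out:
  increments: [0,0,0,0,0,0,0,0,0,0,0,0,0,0,0,0,0,0,0,0,0,0,0,0,0,0,0,0,0,0,0,0,0,0,0,0,0,0,0,0,0,0]
  grip: 1
  newtons: 25

```text
clock: 37.42
position: [0.3829, -0.3384, 0.0112]
ee_rot: [-2.719, -1.573, 0.0]
force: [-0.4, 0.8, 1.3]
width: 0.427
gripper_force: 25.0
```

carry_out:
  increments: [0,0,15,0,0,0,0,0,35,0,0,0,0,0,45,0,0,0,0,0,30,0,0,0,22.7,30.8,0,0,0,0,22.7,30.8,0,0,0,0,22.7,30.8,0,0,0,0,22.7,30.8,0,0,0,0,22.7,30.8,0,0,0,0,22.7,30.8,0,0,0,0,22.7,30.8,0,0,0,0,22.7,30.8,0,0,0,0,22.7,30.8,0,0,0,0,22.7,30.8,0,0,0,0,22.7,30.8,0,0,0,0,0,0,0,0,0,0,0,0,0,0,0,0,0,0,0,0,0,0]

```text
clock: 39.67
position: [0.6322, -0.0012, 0.1365]
ee_rot: [2.72, 1.57, -0.001]
force: [0.4, 0.3, -0.7]
width: 0.424
gripper_force: 25.0
```

Run:
```python
from h import *
st()
c=cam("wrist");im=snap("wrist","w8.png");print([world2pix(c,(.633+.052*np.cos(k),.0005+.052*np.sin(k),.014)).round(0) for k in np.arange(0,6.2,.785)])
```

```text
t 39.67 pos [ 0.6322 -0.0012  0.1365] zt [-0.    -0.001 -1.   ] y_t ang -30.0 F [ 0.4  0.3 -0.7] w 39.0 gf 25.0 q [ 0.25  0.58 -0.5   1.63  0.32  1.01 -0.88]
[array([372., 195.]), array([332., 163.]), array([281., 170.]), array([251., 210.]), array([260., 257.]), array([299., 284.]), array([346., 279.]), array([376., 243.])]
```

View pics/w8.png

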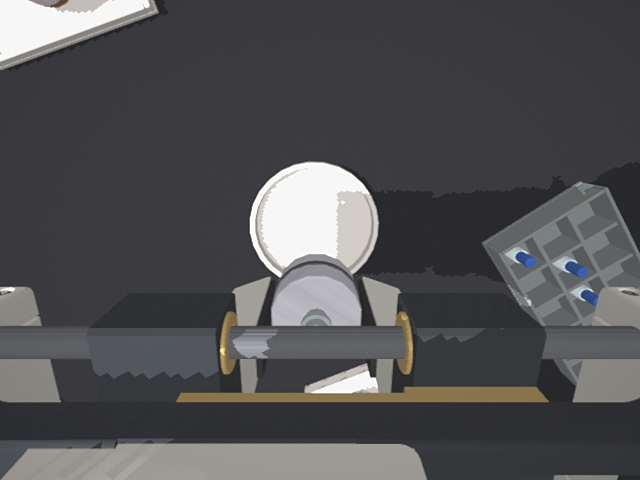

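The dish rim spans u 249–379 with its top at v=162, which matches the prediction. I'll lower the filter (contact at z≈0.0152).

carry_out:
  increments: [0,0,-35,0,0,0,0,0,-35,0,0,0,0,0,-25,0,0,0,0,0,-15,0,0,0,0,0,-6,0,0,0,0,0,-3,0,0,0,0,0,-1.5,0,0,0,0,0,0,0,0,0,0,0,0,0,0,0]

```text
clock: 40.85
position: [0.6329, 0.0003, 0.0162]
ee_rot: [2.719, 1.573, 0.001]
force: [0.7, -0.6, -1.1]
width: 0.428
gripper_force: 25.0
```

carry_out:
  increments: [0,0,-0.7,0,0,0,0,0,0,0,0,0,0,0,0,0,0,0]

```text
clock: 41.22
position: [0.6329, 0.0003, 0.0153]
ee_rot: [2.719, 1.573, 0.0]
force: [0.2, -0.4, 2.8]
width: 0.429
gripper_force: 25.0
```

Contact. Open slightly, so the fingers stay inside the rim, and retreat up and back.

carry_out:
  increments: [0,0,0,0,0,0,0,0,0,0,0,0,0,0,0,0,0,0]
  grip: 0.47

```text
clock: 41.6
position: [0.6326, 0.0003, 0.0149]
ee_rot: [-2.72, -1.573, 0.0]
force: [-0.5, 0.1, 1.6]
width: 0.525
gripper_force: 0.0
```

carry_out:
  increments: [0,0,10,0,0,0,0,0,30,0,0,0,0,0,45,0,0,0,0,0,50,0,0,0,0,0,50,0,0,0,-30,0,40,0,0,0,-35,0,20,0,0,0,-35,0,0,0,0,0,-35,0,0,0,0,0,-35,0,0,0,0,0,-35,0,0,0,0,0,0,0,0,0,0,0,0,0,0,0,0,0]

```text
clock: 43.22
position: [0.4283, 0.0003, 0.2607]
ee_rot: [2.719, 1.572, 0.002]
force: [0.7, 0.2, 0.3]
width: 0.529
gripper_force: 0.0
```

Run:
```python
from h import *
st(); a=snap("scene","s9.png"); b=snap("top","t9.png")
f=lambda x:cv2.resize(x[:,:,::-1],None,fx=2,fy=2,interpolation=cv2.INTER_CUBIC)
cv2.imwrite("pics/fin.png",np.vstack([cv2.resize(a[190:370,70:530,::-1],(700,274)),cv2.resize(b[120:320,120:540,::-1],(700,322))]))
```

```text
t 43.23 pos [4.283e-01 3.000e-04 2.607e-01] zt [ 0.002 -0.    -1.   ] y_t ang -29.9 F [0.7 0.2 0.3] w 48.6 gf 0.0 q [ 0.43  0.13 -0.61  1.93  0.08  1.1  -0.74]
```

View pics/fin.png

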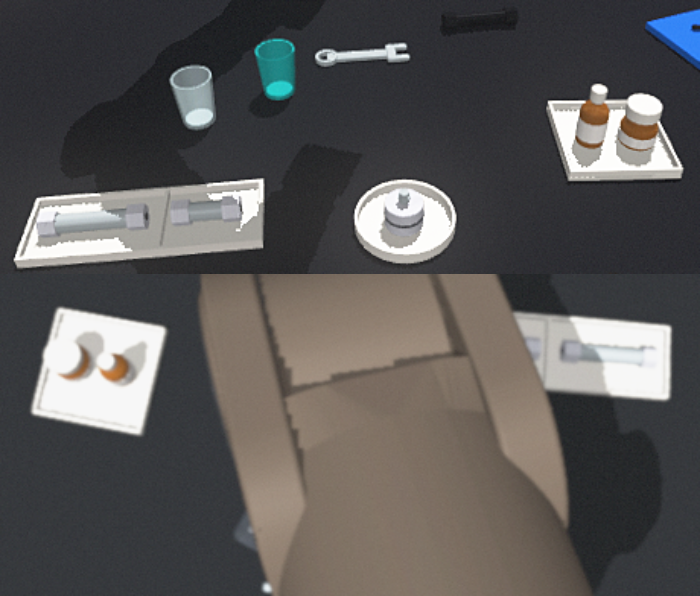

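The final picture shows everything in place:
- **Columns:** both lie flat in their compartments, at (93,219) and (205,210).
- **Bottle and jar:** both stand in the square tray, at (592,120) and (640,125).
- **Filter:** it stands nipple up in the dish at (404,210).
- **Beaker:** it is untouched at (195,95).

```bash
python3 -c "
from h import *
print(arm.sign_off())"
```

```text
the job is handed in; nothing more can be done
None
```

The job is handed in at about 43 s: both columns, the bottle, the jar and the filter are set down and released where asked, and the glass beaker was not touched.

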